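# Brace the jar and open its tight cap

## Task

Set the capped square jar upright, fully down in the square pocket of the metal holder, so that the holder braces it with its cap still screwed tight. Then unscrew the orange cap anticlockwise, stop turning as soon as its thread lets go (less than a quarter turn), lift it straight up and finish while holding it level, about 2 cm above the mouth of the jar, which stays down in the holder. Leave the timer, the tape roll and the kiln prop where they stand.

Things in the scene. Friction and masses are not known exactly. Their poses are not given: they have to be found in the camera images.
- jar: Clear square jar of coloured chunks, 0.35 kg, loose on the bench. Body 56 x 56 x 60 mm, round shoulder to 64 mm, neck (radius 22 mm) to 80 mm, gasket ring (radius 21 mm) to 88 mm when open. Origin: centre of its underside; z up, x and y square to its sides. Fits the pocket in any of four quarter turns. The shut cap carries its weight, so it can be lifted by the cap; unbraced, it turns with the cap.
- cap: Round orange cap, diameter 60 mm, 22 mm high, 30 g, screwed on the jar. Origin: centre of its underside, 66 mm above the jar's underside while shut (top at 88 mm), axes then parallel to the jar's. Turned anticlockwise from above it rises 3 mm and is free after about 1.15 rad (66 degrees), up to 1.65 rad, where lugs meet the next stops. It is tight (0.2 to 0.5 N m): a weak grip slips.
- cap_mark (a point): Point on the cap's ribbed rim, 30 mm from its axis at half its height, in line with the white dash on its top; it lies on the jar's +x side while the cap is shut, and moves toward the jar's +y side as the cap is unscrewed.
- holder: Metal block fixed to the bench, 110 x 110 x 30 mm, with a square pocket 59 x 59 mm, 24 mm deep, in the middle of its top, a 5 mm chamfer round its mouth, and a small foot with a screw on its -x and +x sides (150 mm overall). Origin: centre of its underside; z up, x and y square to the pocket.
- pocket (a point): Centre of the pocket's floor, 6 mm above the bench; same axes as the holder. The jar's underside comes to rest here.
- timer: White wind-up timer with a red dial, 59 x 64 x 66 mm, loose bystander; origin at the centre of its underside.
- tape_roll: Roll of tan tape lying flat, diameter 92 mm, 24 mm high, loose bystander; origin at the centre of its underside.
- prop: Beige ceramic kiln prop, a cylinder of diameter 31 mm and height 40 mm, loose bystander; origin at the centre of its underside.
Mind the look-alikes: they are no part of the job. There is more than one size of the cap; the job needs the smallest. Leave any yellow look-alike of the jar alone.

How it is judged:
By the outcome, as a careful person would: the job done as asked, in the order asked, and still so for the second after the job is handed in, while the arm keeps its last pose, push and grip.
It also fails if it takes over 53 s, if anything falls off the work surface, if the arm or the gripper's body presses on something with over 40 N, if the wrist force passes 120 N, or if a joint passes its speed limit or range.

## Robot

A 6-joint arm with a two-finger parallel gripper is mounted at the origin on a cart in front of the work surface, level with it; the furniture and walls round the work are solid. World frame = base frame: x ahead of the robot, y to its left, z up, the work surface at z = 0. Lengths are in mm, angles in rad, forces in N, time in s.
With the tool pointing down it reaches from about 350 to 875 mm from the base axis. Payload 4.2 kg.
Tool frame: the origin (TCP) lies midway between the tips of the shut fingers; the grasp point (between the pads) lies 19 mm behind it; z points along the fingers, y is the line along which they close (so a half turn about z gives the same grasp; the last joint's range is limited). The gripper opens to 87 mm and grips with 3 to 60 N. Pads are 19 mm wide; open, the fingers measure 117 mm over their backs; the gripper's body (75 mm by 190 mm) begins 51 mm behind the grasp point.
Start: joints at [-0.875, 0.385, 0.008, 0, -1.194, -0.259], TCP at [264.413, -566.29, 222.55] pointing down, gripper open.
Joint ranges: [-3.14, 3.14], [-1.21, 2.06], [-1.07, 1.41], [-3.16, 2.05], [-2.99, -0.16], [-3.1, 3.1]. Speed limits (rad/s): [2.79, 2.79, 3.14, 3.14, 3.14, 3.14].

## Interface

Orientations are given as a unit quaternion [w, x, y, z].
In Python, from rig import sense, grab_frame, close_job gives the robot as it stands. The module is installed in compiled form; this text tells all that it offers.
- The arm moves only by the tool send_rows, never from a script. Its argument "targets" is a list that holds one entry, the list of rows, each a list of 7 numbers: the shift along the tool's x, y, z in cm, then the turn, a rotation vector about the tool's x, y, z in rad, then the finger opening in cm, from 0 to 8.7. In form: [[[dx, dy, dz, rx, ry, rz, claw], ...]]. A call has exactly 8 rows; each row is the pose to reach, as a shift and turn from the pose commanded when the call began, along the tool's axes at that moment; what a row does not reach only later rows make up. A row lasts 1/12 s, in which the tool goes at most 41.7 mm and 7.16 degrees, less where a joint would pass 70% of its speed; a pose out of reach is approached as far as the arm can. A call with a gripper value outside its range is refused whole. The fingers move at their own pace and stop on an object; "squeeze" is the grip in N (left out, the last holds). Time passes only in rows, so rows that repeat a pose let the fingers close, or fill a call up. It gives the time, the measured TCP pose, the force, the opening and the grip force at its end, in the units of the state.
- sense(): the state, without advancing time (a new reading comes with each control period).
- grab_frame(name): name is "scene" or "top" or "wrist"; returns a dict with "frame" (400x640x3 uint8, red, green, blue), "K" (3x3 intrinsics, pixels), "eye" and "orientation" of the camera in the world; the wrist camera has in their place "T_tool_cam" (4x4, takes a point from camera to tool coordinates, whose origin is the TCP and whose axes are the flange's). Camera axes: x right, y down, z forward; pixel columns grow to the right and rows downward; lengths in mm; the calibration is good to about 2 mm. The wrist camera is an equidistant fisheye: a pixel r from the principal point sees the ray r / f radians off the axis. A picture is of the moment at which its call begins: read the wrist's pose just before it. There is no depth.
- close_job(): hands the job in; it is judged then, once.
The state is a dict: "t": time; "qpos": joint angles; "joint_vel": joint speeds; "joint_torque": joint torques, N m; "tcp_pos": TCP position; "eef_rot": TCP orientation; "wrist_force": force on the tool from outside, world axes, zero at the start; "moment": the same for the moment, N m; "opening": opening from 0.0 (shut) to 1.0 (fully open); "gripper_force": force on a finger pad.
Only numpy, scipy, OpenCV 4.12 (cv2) and the standard library are available. Lean on these libraries where they do the work, as an engineer would, in place of code of your own. Each camera call takes 0.05 s, during which the arm holds its last target. There are 200 camera calls.

## Working session

There is one attempt and no reset: what is moved stays moved. The work goes in short steps, Python scripts to look and compute and a tool call to move; the robot and the scene stay as the last step left them, time stands still between calls to the robot, and variables do not carry over. Pictures are saved under pics/ and viewed, at most 10 in all, crops included, and the job is handed in when it is done.

Besides the shell and the picture viewer there is one more tool, called after ">>>" as a command line: name --argument value ..., lists and objects as JSON in quotes. send_rows: Moves the arm, as the interface text tells. Its arguments: {"type":"object","properties":{"targets":{"type":"array"},"squeeze":{"type":"number"}},"required":["targets"]}

```bash
mkdir -p pics
python3 - <<'E'
from rig import *
import cv2,numpy as np,pickle
s=sense();print(s)
F={}
for n in("scene","top","wrist"):
    f=grab_frame(n);F[n]=f;cv2.imwrite(f"pics/{n}0.png",f["frame"][:,:,::-1]);print(n,{k:np.round(v,3).tolist() for k,v in f.items() if k!="frame"})
pickle.dump((s,F),open("f0.pkl","wb"))
E
```

```text
{'t': 0.0, 'qpos': array([-8.75412934e-01,  3.85568071e-01,  6.62106809e-03, -5.02554904e-04,
       -1.19403224e+00, -2.58585599e-01]), 'joint_vel': array([-0.0002896 ,  0.00070911,  0.00052105, -0.00019657, -0.00066458,
        0.00105942]), 'joint_torque': array([ 7.49117316e-04, -3.90667534e+01,  1.87409449e+01,  4.22008216e+00,
        1.09063962e-02, -1.91254526e-04]), 'tcp_pos': array([ 264.1461088 , -565.75884519,  221.45028799]), 'eef_rot': array([-2.93607104e-04, -2.16576195e-01,  9.76265080e-01,  1.07685682e-03]), 'wrist_force': array([ 0.48150377,  0.11378607, -0.11638236]), 'moment': array([ 0.03356688,  0.02358809, -0.04450379]), 'gripper_force': 0.0, 'opening': 1.001410054709348}
scene {'K': [[380.678, 0.0, 321.76], [0.0, 380.678, 207.628], [0.0, 0.0, 1.0]], 'eye': [151.95, -544.078, 544.872], 'orientation': [-0.485, 0.835, -0.229, 0.123]}
top {'K': [[365.084, 0.0, 320.699], [0.0, 365.084, 201.147], [0.0, 0.0, 1.0]], 'eye': [458.687, 148.318, 1067.081], 'orientation': [0.021, -0.702, 0.711, -0.032]}
wrist {'K': [[309.707, 0.0, 316.576], [0.0, 309.707, 198.524], [0.0, 0.0, 1.0]], 'T_tool_cam': [[-0.001, -0.967, -0.255, 69.42], [1.0, -0.001, 0.0, -0.044], [-0.0, -0.255, 0.967, -162.193], [0.0, 0.0, 0.0, 1.0]]}
```

View pics/top0.png

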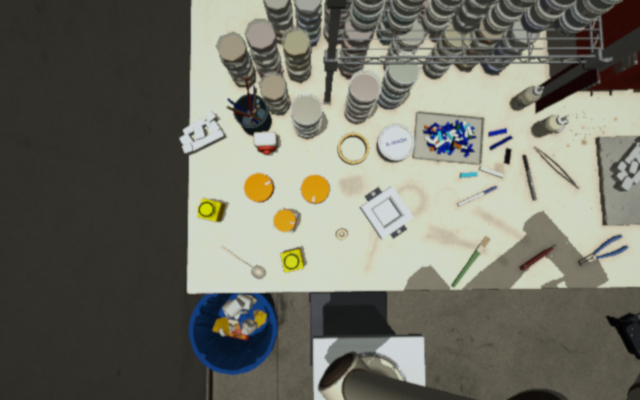

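View pics/scene0.png

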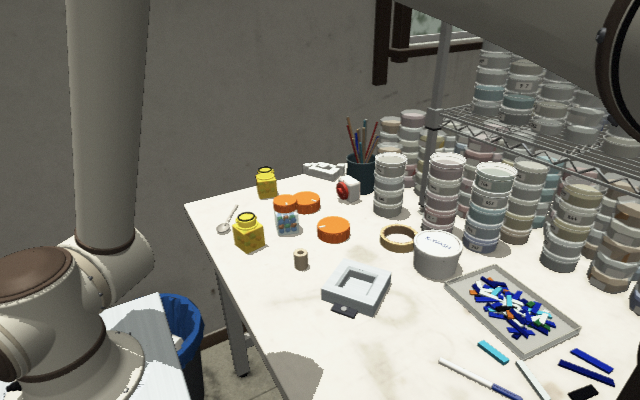

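Top view: the small orange cap on the clear jar is at (285,220). The other orange caps, at (259,187) and (315,189), are larger and lie on the bench. The yellow look-alikes are at (209,209) and (292,260). The holder is at (386,212), the prop at (341,234), the tape at (353,148) and the timer at (264,142). In the scene view the capped jar is at (287,215). It's the only orange cap on a clear jar, so I choose it.

```bash
cat > h.py <<'E'
import numpy as np,cv2
from scipy.spatial.transform import Rotation as R
def rot(q): return R.from_quat(np.r_[q[1:],q[0]]).as_matrix()
def cast(f,uv,z):
    uv=np.atleast_2d(uv).astype(float);d=np.c_[uv,np.ones(len(uv))]@np.linalg.inv(f["K"]).T@rot(f["orientation"]).T
    e=np.asarray(f["eye"]);return e+d*((z-e[2])/d[:,2])[:,None]
def proj(f,P):
    c=(np.atleast_2d(P)-f["eye"])@rot(f["orientation"]);p=c@np.asarray(f["K"]).T;return p[:,:2]/p[:,2:]
def wcast(f,s,uv,z):
    uv=np.atleast_2d(uv).astype(float);K=f["K"];v=(uv-[K[0][2],K[1][2]])/K[0][0];r=np.linalg.norm(v,axis=1)
    d=np.c_[v*np.sinc(r/np.pi)[:,None],np.cos(r)]  # sin(r)/r
    T=np.asarray(f["T_tool_cam"]);Q=rot(s["eef_rot"]);e=s["tcp_pos"]+Q@T[:3,3];d=d@T[:3,:3].T@Q.T
    return e+d*((z-e[2])/d[:,2])[:,None]
def orange(im):
    h=cv2.cvtColor(im,cv2.COLOR_RGB2HSV);return cv2.inRange(h,(8,150,90),(20,255,255))
E
python3 - <<'E'
from h import *;import pickle
s,F=pickle.load(open("f0.pkl","rb"));t=F["top"];im=t["frame"]
for c in cv2.findContours(orange(im),0,1)[0]:
    if cv2.contourArea(c)>150:
        (u,v),r=cv2.minEnclosingCircle(c);print((u,v),r,cast(t,(u,v),88)[0].round(1),"r@88",r*979/365, "r@22",r*1045/365)
h=cv2.cvtColor(im,cv2.COLOR_RGB2HSV)
crop=lambda n,x,y,w,k:cv2.resize(F[n]["frame"][y-w:y+w,x-w:x+w],(k,k),interpolation=cv2.INTER_CUBIC)
cv2.imwrite("pics/c1.png",np.hstack([crop("top",285,220,25,400),crop("top",386,212,33,400)])[:,:,::-1])
a=F["scene"]["frame"][180:270,220:340];cv2.imwrite("pics/c2.png",cv2.resize(a,(720,540),interpolation=cv2.INTER_CUBIC)[:,:,::-1])
E
```

```text
(258.5, 187.0) 14.534542083740234 [572.7 299.4  88. ] r@88 38.984429315018325 r@22 41.612593089064504
```

View pics/c1.png

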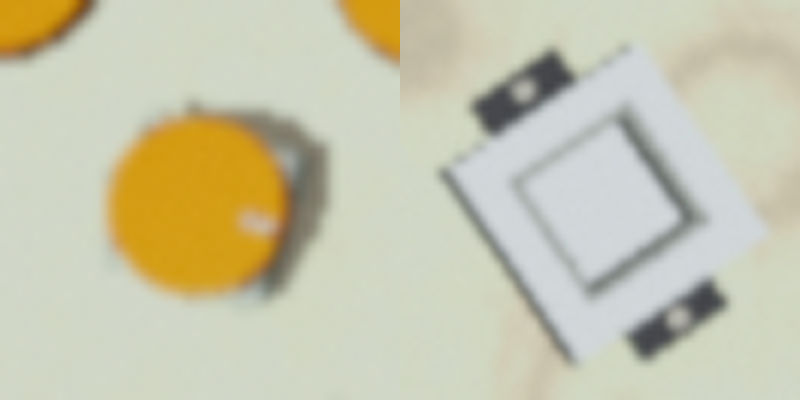

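View pics/c2.png

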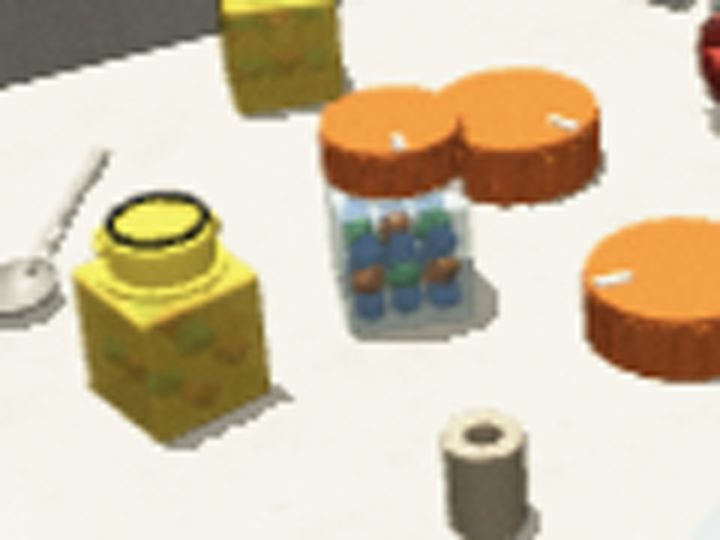

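The crops confirm the choice. The clear jar stands upright on the bench with its cap on, and the dash sits at crop (257,222) right of the cap centre (198,205). The holder is clean, with corners at crop (445,172), (635,42), (768,233) and (575,362), counted from the start of the right half.

```bash
cat >> h.py <<'E'
def togo(s,P):  # shift (cm) along tool axes to world point P
    return rot(s["eef_rot"]).T@(np.asarray(P)-s["tcp_pos"])/10
def yaw(s): x=rot(s["eef_rot"])[:,0];return np.degrees(np.arctan2(x[1],x[0]))
E
python3 - <<'E'
from h import *;import pickle
s,F=pickle.load(open("f0.pkl","rb"));t=F["top"]
c,d=cast(t,[[284.75,220.6],[292.1,222.5]],88);print("cap",c,np.degrees(np.arctan2(*(d-c)[1::-1])))
H=cast(t,np.array([[45,172],[235,42],[368,233],[175,362]])*.165+[353,179],30);print("holder",H.mean(0));
for i in range(4):
    e=H[(i+1)%4]-H[i];print(np.linalg.norm(e),np.degrees(np.arctan2(e[1],e[0])))
# check vs. scene
print(proj(F["scene"],[c,H.mean(0)]))
C=np.r_[c[:2],230];print(yaw(s),togo(s,C))
E
```

```text
cap [481.47525524 229.40601963  88.        ] -105.18580852099288
holder [502.83756172 -56.84142504  30.        ]
109.53821552977767 -56.47379221137643
109.17744790608309 -146.50256128747452
109.8360300103784 122.5884921418765
107.38044488038722 33.34589862356091
[[283.79224447 199.88715648]
 [355.14968702 279.86920095]]
-154.98394608672234 [-53.31935439  62.86850979  -0.72048685]
```

>>> send_rows --targets '[[[-2, 2.4, 0, 0, 0, 0, 8.7], [-4.5, 5.3, 0, 0, 0, 0, 8.7], [-7, 8.3, 0, 0, 0, 0, 8.7], [-9.5, 11.2, 0, 0, 0, 0, 8.7], [-12, 14.2, 0, 0, 0, 0, 8.7], [-14.5, 17.1, 0, 0, 0, 0, 8.7], [-17, 20.1, 0, 0, 0, 0, 8.7], [-19.5, 23, 0, 0, 0, 0, 8.7]]]'

```text
t: 0.82
tcp_pos: [343.6, -273.5, 222.4]
eef_rot: [-0.0, -0.216, 0.976, 0.0]
wrist_force: [1.2, 0.1, 0.4]
opening: 1.003
gripper_force: 0.0
```

>>> send_rows --targets '[[[-2.5, 3, 0, 0, 0, 0, 8.7], [-5, 5.9, 0, 0, 0, 0, 8.7], [-7.5, 8.8, 0, 0, 0, 0, 8.7], [-10, 11.8, 0, 0, 0, 0, 8.7], [-12.5, 14.7, 0, 0, 0, 0, 8.7], [-15, 17.7, 0, 0, 0, 0, 8.7], [-17.5, 20.6, 0, 0, 0, 0, 8.7], [-20, 23.6, 0, 0, 0, 0, 8.7]]]'

```text
t: 1.48
tcp_pos: [425.0, 25.0, 222.7]
eef_rot: [0.0, -0.217, 0.976, 0.0]
wrist_force: [0.5, -1.3, -0.8]
opening: 1.0
gripper_force: 0.0
```

Run:
```python
from h import *;from rig import *;import pickle
s=sense();f=grab_frame("wrist");pickle.dump((s,f),open("f1.pkl","wb"));cv2.imwrite("pics/w1.png",f["frame"][:,:,::-1])
print(s["t"],s["tcp_pos"],s["qpos"],yaw(s),s["wrist_force"],togo(s,[481,229,180]))
```

```text
1.4833 [425.01507672  24.98967092 222.70662781] [ 4.43441320e-01  3.70912734e-02 -4.45995958e-01 -7.28327648e-05
 -1.08720115e+00 -1.57698059e+00] -154.94895638060413 [ 0.52920852 -1.28474282 -0.75945953] [-13.7079957   16.11109282   4.27871041]
```

View pics/w1.png

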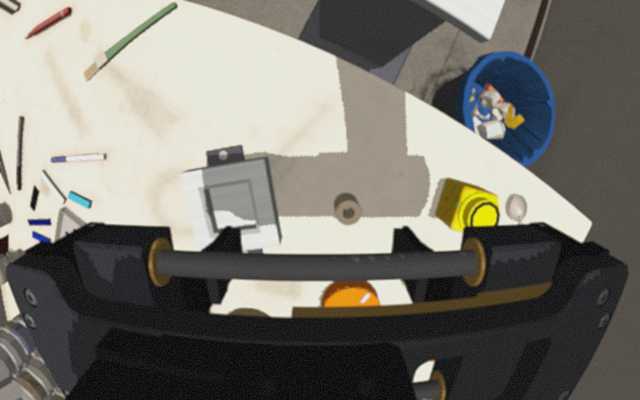

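The wrist view shows the holder pocket at (230,205), the prop at (347,208), a yellow look-alike at (475,205) and the cap with its dash at (350,297), partly hidden. I'll move so the jar is in the clear upper part of this camera's view.

>>> send_rows --targets '[[[-2, 1.4, 0.2, 0, 0, 0, 8.7], [-5, 3.5, 0.5, 0, 0, 0, 8.7], [-8.5, 6, 0.8, 0, 0, 0, 8.7], [-12, 8.5, 1.1, 0, 0, 0, 8.7], [-15.5, 11, 1.4, 0, 0, 0, 8.7], [-19, 13.5, 1.7, 0, 0, 0, 8.7], [-22, 15.6, 2, 0, 0, 0, 8.7], [-22.7, 16.1, 2, 0, 0, 0, 8.7]]]'

```text
t: 2.2
tcp_pos: [564.8, 269.4, 200.1]
eef_rot: [-0.0, -0.218, 0.976, -0.0]
wrist_force: [-0.8, 0.3, 0.0]
opening: 1.001
gripper_force: 0.0
```

Run:
```python
from h import *;from rig import *;import pickle
s=sense();f=grab_frame("wrist");pickle.dump((s,f),open("f2.pkl","wb"))
print(s["t"],s["tcp_pos"],s["qpos"],yaw(s),np.abs(s["joint_vel"]).max())
im=f["frame"];h=cv2.cvtColor(im,cv2.COLOR_RGB2HSV)
m=cv2.inRange(h,(8,150,60),(23,255,255))
for c in cv2.findContours(m,0,1)[0]:
    if cv2.contourArea(c)>150: 
        (u,v),r=cv2.minEnclosingCircle(c);print(u,v,r,wcast(f,s,(u,v),88)[0])
s1,f1=pickle.load(open("f1.pkl","rb"))
a=cv2.resize(f1["frame"][130:270,170:310],(400,400),interpolation=cv2.INTER_CUBIC)
b=cv2.resize(im[100:340,200:440],(400,400),interpolation=cv2.INTER_CUBIC)
cv2.imwrite("pics/c3.png",np.hstack([a,b])[:,:,::-1])
```

```text
2.2 [564.75933393 269.41559868 200.09966546] [ 7.03387088e-01  4.01731078e-01 -2.34156795e-02  6.28722994e-05
 -1.14617598e+00 -1.83461731e+00] -154.81323490204255 0.15504426678184707
421.0 308.5 22.14168930053711 [632.47606928 429.1989756   88.        ]
506.0 296.5 41.35526657104492 [581.1277771 531.5021442  88.       ]
472.0 262.0 23.086891174316406 [560.28814284 453.17358507  88.        ]
342.5486755371094 207.100830078125 35.90346145629883 [564.63862569 295.87304     88.        ]
218.41500854492188 145.43484497070312 36.100276947021484 [560.08655427 168.03274685  88.        ]
316.5016174316406 96.86778259277344 33.757205963134766 [484.44269453 231.63432157  88.        ]
```

View pics/c3.png

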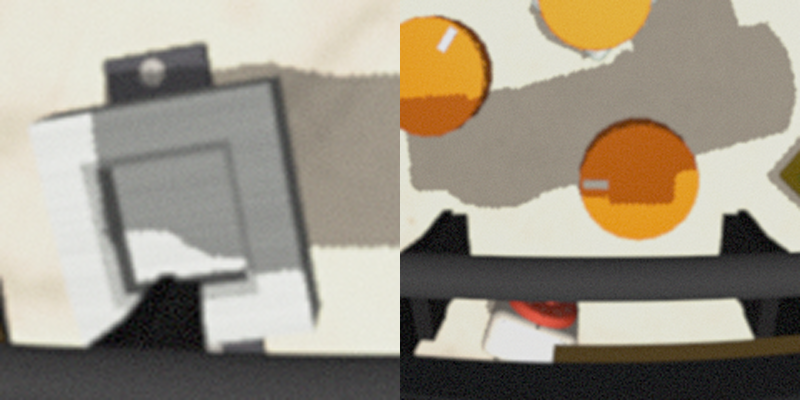

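Right crop: the jar's cap is at crop (590,0), which is wrist pixel (316,97). A large loose cap is below it at (342,207). Next I'll hover above the jar and measure the cap and dash from close by.

>>> send_rows --targets '[[[1, 0, 0.5, 0, 0, 0, 8.7], [3, 0, 1.5, 0, 0, 0, 8.7], [5.5, 0, 2.8, 0, 0, 0, 8.7], [7.5, 0, 3.8, 0, 0, 0, 8.7], [8.8, 0, 4.5, 0, 0, 0, 8.7], [9.2, 0, 4.8, 0, 0, 0, 8.7], [9.2, 0, 4.8, 0, 0, 0, 8.7], [9.2, 0, 4.8, 0, 0, 0, 8.7]]]'

```text
t: 2.92
tcp_pos: [480.1, 226.1, 155.2]
eef_rot: [0.001, -0.217, 0.976, 0.0]
wrist_force: [0.1, 0.7, 0.1]
opening: 0.998
gripper_force: 0.0
```

Run:
```python
from h import *;from rig import *;import pickle
s=sense();f=grab_frame("wrist");pickle.dump((s,f),open("f3.pkl","wb"))
print(s["t"],s["tcp_pos"],s["qpos"],yaw(s))
im=f["frame"];h=cv2.cvtColor(im,cv2.COLOR_RGB2HSV)
m=cv2.inRange(h,(8,150,60),(23,255,255))
for c in cv2.findContours(m,0,1)[0]:
    if cv2.contourArea(c)>400: 
        (u,v),r=cv2.minEnclosingCircle(c);P=wcast(f,s,c[:,0],88)[:,:2];(x,y),R_=cv2.minEnclosingCircle(P.astype(np.float32));print(u,v,r,"world",x,y,R_)
b=cv2.resize(im[100:300,200:440],(720,600),interpolation=cv2.INTER_CUBIC)
cv2.imwrite("pics/c4.png",b[:,:,::-1])
```

```text
2.9167 [480.10601176 226.13542276 155.23602065] [ 7.46350345e-01  2.85912225e-01 -3.22105323e-01  6.06482021e-04
 -9.61354613e-01 -1.88054533e+00] -154.96471388865754
356.0 312.5 55.00237274169922 world 552.3775634765625 300.4706726074219 50.83766555786133
215.1537322998047 234.25845336914062 37.760520935058594 world 536.7685546875 157.89698791503906 35.3417854309082
320.4517517089844 212.64260864257812 37.98759460449219 world 482.14178466796875 230.45159912109375 30.80594253540039
```

View pics/c4.png

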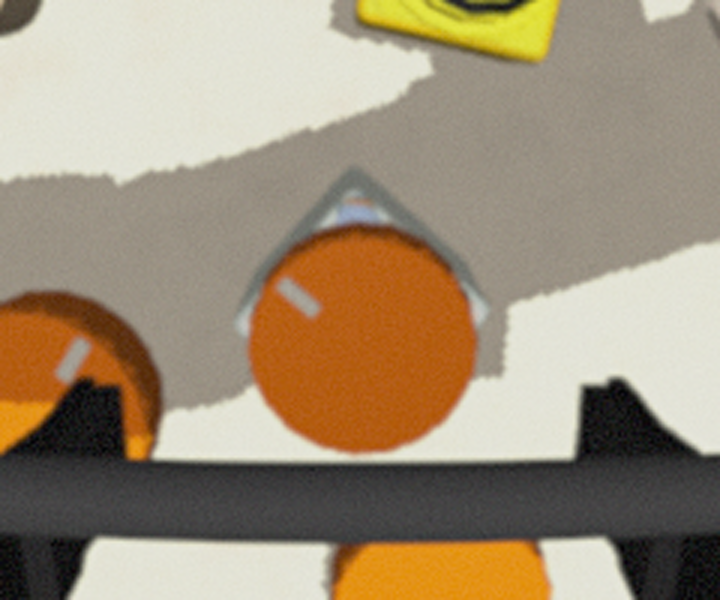

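Close view: the jar's cap top is at crop (363,339) and its dash at crop (299,298). The clear square body shows below with its near corner at (352,170), so the fingers straddle it cleanly.

Run:
```python
from h import *;import pickle
s,f=pickle.load(open("f3.pkl","rb"));im=f["frame"];h=cv2.cvtColor(im,cv2.COLOR_RGB2HSV)
d=np.zeros(h.shape[:2],np.uint8);cv2.circle(d,(320,212),33,255,-1)
m=cv2.inRange(h,(0,0,0),(180,130,255))&d
ys,xs=np.nonzero(m);uv=np.c_[xs,ys];P=wcast(f,s,uv,88)[:,:2]
c=P.mean(0);C=np.array([482.7,230.7]);w=P-c;v=np.linalg.eigh(w.T@w)[1][:,1]
print(len(P),c,"r",np.linalg.norm(c-C),"radial",np.degrees(np.arctan2(*(c-C)[::-1])),"pca",np.degrees(np.arctan2(v[1],v[0])))
# jar bottom edges
Q=wcast(f,s,np.array([[352,170],[238,322],[485,315]])/3+[200,100],0)[:,:2]
for k in(1,2):
    e=Q[k]-Q[0];print("edge",np.linalg.norm(e),np.degrees(np.arctan2(e[1],e[0])))
print(Q[0])
for a in (-97,-101,-105): 
    r=np.radians(a)+np.radians([45,135,225,315]);print(a,(C+39.6*np.c_[np.cos(r),np.sin(r)]).round(1).tolist())
# holder from f1
s1,f1=pickle.load(open("f1.pkl","rb"))
g=lambda p:np.array(p)*.35+[170,130]
H=wcast(f1,s1,g([[33,122],[275,85],[312,325]]),30)[:,:2]
for i in range(2): e=H[i+1]-H[i];print("hold",np.linalg.norm(e),np.degrees(np.arctan2(e[1],e[0])))
print("holder c",(H[0]+H[2])/2)
I=wcast(f1,s1,g([[82,168],[228,142],[255,290]]),30)[:,:2]
for i in range(2): e=I[i+1]-I[i];print("pock",np.linalg.norm(e),np.degrees(np.arctan2(e[1],e[0])))
print("pocket c",(I[0]+I[2])/2)
print("to grasp",togo(s,[C[0],C[1],58]))
```

```text
100 [477.94673681 210.41200401] r 20.837377285401598 radial -103.18596358669193 pca 73.5284303816539
edge 67.95085302113719 -11.880892986490844
edge 70.36487720337449 67.59829099090119
[452.5985899  214.18596944]
-97 [[507.1, 199.5], [513.9, 255.1], [458.3, 261.9], [451.5, 206.3]]
-101 [[504.8, 197.9], [515.5, 252.8], [460.6, 263.5], [449.9, 208.6]]
-105 [[502.5, 196.4], [517.0, 250.5], [462.9, 265.0], [448.4, 210.9]]
hold 109.75804940731624 122.06583068985778
hold 105.71096048684181 31.446061019937
holder c [503.75138435 -56.37276607]
pock 67.27954659255755 124.11327894675391
pock 65.85918927121138 32.12622142098683
pocket c [506.35318499 -56.55666414]
to grasp [-0.41352562  0.30418995  9.72422457]
```

>>> send_rows --targets '[[[-0.4, 0.3, 1, 0, 0, 0, 8.7], [-0.4, 0.3, 2.5, 0, 0, 0, 8.7], [-0.4, 0.3, 4.5, 0, 0, 0, 8.7], [-0.4, 0.3, 6.5, 0, 0, 0, 8.7], [-0.4, 0.3, 8, 0, 0, 0, 8.7], [-0.4, 0.3, 9.2, 0, 0, 0, 8.7], [-0.4, 0.3, 9.7, 0, 0, 0, 8.7], [-0.4, 0.3, 9.7, 0, 0, 0, 8.7]]]'

```text
t: 3.63
tcp_pos: [481.6, 230.3, 55.8]
eef_rot: [-0.001, -0.217, 0.976, -0.001]
wrist_force: [0.4, 1.3, -0.5]
opening: 0.999
gripper_force: 0.0
```

>>> send_rows --targets '[[[0, 0, 0, 0, 0, 0, 7], [0, 0, 0, 0, 0, 0, 6.5], [0, 0, 0, 0, 0, 0, 6], [0, 0, 0, 0, 0, 0, 5.5], [0, 0, 0, 0, 0, 0, 5], [0, 0, 0, 0, 0, 0, 5], [0, 0, 0, 0, 0, 0, 5], [0, 0, 0, 0, 0, 0, 5]]]' --squeeze 50

```text
t: 4.3
tcp_pos: [483.3, 231.5, 60.4]
eef_rot: [0.002, -0.217, 0.976, 0.001]
wrist_force: [-1.2, -0.7, 9.2]
opening: 0.683
gripper_force: 51.3
```

>>> send_rows --targets '[[[0, 0, -0.5, 0, 0, 0, 5], [0, 0, -1.5, 0, 0, 0, 5], [0, 0, -3, 0, 0, 0, 5], [0, 0, -5, 0, 0, 0, 5], [0, 0, -7, 0, 0, 0, 5], [0, 0, -9, 0, 0, 0, 5], [0, 0, -10.5, 0, 0, 0, 5], [0, 0, -11, 0, 0, 0, 5]]]'

```text
t: 4.97
tcp_pos: [482.5, 231.0, 170.3]
eef_rot: [0.002, -0.217, 0.976, 0.001]
wrist_force: [1.5, -0.1, -4.0]
opening: 0.683
gripper_force: 50.2
```

Run:
```python
from h import *;from rig import *
s=sense();print(s["t"],s["tcp_pos"],s["wrist_force"],s["moment"],yaw(s),s["opening"],togo(s,[503.5,-56.6,170]))
```

```text
4.9667 [482.46684735 231.04363057 170.2944194 ] [ 1.48097796 -0.08926583 -3.99945441] [ 0.05902027 -0.06491952  0.00238913] -154.96618061388605 0.6829193053098708 [ 10.26603726 -26.95217555  -0.04578254]
```

>>> send_rows --targets '[[[0.8, -2, 0, 0, 0, 0.05, 5], [2, -5.2, 0, 0, 0, 0.14, 5], [3.3, -8.8, 0, 0, 0, 0.24, 5], [4.7, -12.4, 0, 0, 0, 0.34, 5], [6, -15.8, 0, 0, 0, 0.44, 5], [7.4, -19.4, 0, 0, 0, 0.54, 5], [8.7, -22.8, 0, 0, 0, 0.64, 5], [9.7, -25.5, 0, 0, 0, 0.72, 5]]]'

```text
t: 5.63
tcp_pos: [500.3, -44.0, 166.7]
eef_rot: [-0.001, 0.144, 0.99, -0.0]
wrist_force: [1.5, -0.2, -3.8]
opening: 0.681
gripper_force: 50.1
```

Run:
```python
from h import *;from rig import *
s=sense();print(s["t"],s["tcp_pos"],s["wrist_force"],s["qpos"],yaw(s),yaw(s)-(-155-42.4+360),togo(s,[503.5,-56.6,150]))
```

```text
5.6333 [500.26537193 -44.01944268 166.70021703] [ 1.52591916 -0.23096502 -3.81549988] [ 2.35677976e-01  2.29261061e-01 -3.68717583e-01 -7.26320391e-04
 -9.75305676e-01 -2.09539355e+00] 163.42270987535645 0.8227098753564519 [-0.67304884 -1.11226627  1.6691836 ]
```

>>> send_rows --targets '[[[-0.3, -0.8, 0, 0, 0, 0.02, 5], [-0.5, -1.3, 0.3, 0, 0, 0.02, 5], [-0.5, -1.4, 0.6, 0, 0, 0.02, 5], [-0.5, -1.4, 1, 0, 0, 0.02, 5], [-0.5, -1.4, 1, 0, 0, 0.02, 5], [-0.5, -1.4, 1, 0, 0, 0.02, 5], [-0.5, -1.4, 1, 0, 0, 0.02, 5], [-0.5, -1.4, 1, 0, 0, 0.02, 5]]]'

```text
t: 6.3
tcp_pos: [502.8, -55.7, 157.7]
eef_rot: [0.0, 0.15, 0.989, 0.0]
wrist_force: [0.5, -0.3, -4.6]
opening: 0.681
gripper_force: 50.1
```

Run:
```python
from h import *;from rig import *;import pickle
s=sense();F={n:grab_frame(n) for n in("scene","top","wrist")};pickle.dump((s,F),open("f4.pkl","wb"))
print(s["t"],s["tcp_pos"],yaw(s),togo(s,[503.5,-56.6,150]))
w=cv2.resize(F["wrist"]["frame"][150:350,190:430],(400,333),interpolation=cv2.INTER_CUBIC)
u,v=proj(F["scene"],[503,-57,60])[0].astype(int);print(u,v)
a=F["scene"]["frame"][v-80:v+53,u-80:u+80];a=cv2.resize(a,(400,333),interpolation=cv2.INTER_CUBIC)
cv2.imwrite("pics/c5.png",np.hstack([w,a])[:,:,::-1])
```

```text
6.3 [502.82876451 -55.7167785  157.69026806] 162.7120996670251 [-0.09011709 -0.06450226  0.76904289]
355 268
```

View pics/c5.png

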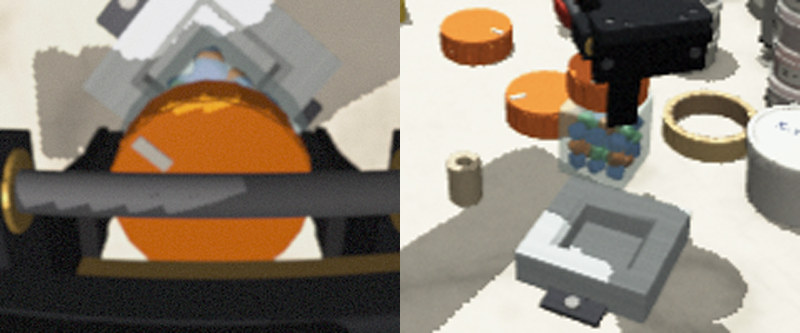

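Left crop (wrist): the held cap is in the middle, its dash at (152,153), with the holder behind and parallel to the jar. Right crop (scene): the jar hangs upright, about 7 cm above the holder. I'll check the dash yaw and holder pose numerically from these frames.

Run:
```python
from h import *;import pickle
s,F=pickle.load(open("f4.pkl","rb"));f=F["wrist"]
d=wcast(f,s,(281.2,241.8),157.7+29)[0];e=d[:2]-s["tcp_pos"][:2];print("dash",np.linalg.norm(e),np.degrees(np.arctan2(e[1],e[0])), "tool",togo(s,np.r_[d[:2],150]))
c=F["scene"]; s0,F0=pickle.load(open("f0.pkl","rb"));t=F0["top"]
# holder corners from the empty top frame, brightness contour
g=cv2.cvtColor(t["frame"],cv2.COLOR_RGB2HSV)
for name,C in(("cur",[503.5,-56.6]),):
    for a in (31.5,33,34.5):
        r=np.radians(a)+np.radians([45,135,225,315]);P=np.c_[np.array(C)+77.8*np.c_[np.cos(r),np.sin(r)],np.full(4,30)]
        print(a,"top",((proj(t,P)-[353,179])/.165).round().tolist(),"scene",((proj(c,P)-[275,188])*2.5).round().tolist())
m=cv2.inRange(g[170:255,345:430],(90,8,190),(125,60,255))
k=max(cv2.findContours(m,0,1)[0],key=cv2.contourArea);q=cv2.minAreaRect(k);b=cv2.boxPoints(q)+[345,170]
W=cast(t,b,30)[:,:2];print("rect",W.mean(0),[(np.linalg.norm(W[i]-W[i-1]).round(1),np.degrees(np.arctan2(*(W[i]-W[i-1])[::-1])).round(1)) for i in range(4)])
```

```text
dash 21.171572414639495 -146.83527240377015 tool [ 1.34824883 -1.63265401  0.76838986]
31.5 top [[44.0, 164.0], [171.0, 363.0], [367.0, 237.0], [239.0, 40.0]] scene [[169.0, 173.0], [109.0, 249.0], [238.0, 295.0], [288.0, 210.0]]
33 top [[43.0, 168.0], [175.0, 363.0], [367.0, 233.0], [235.0, 39.0]] scene [[167.0, 174.0], [110.0, 251.0], [241.0, 295.0], [287.0, 209.0]]
34.5 top [[42.0, 172.0], [179.0, 364.0], [368.0, 229.0], [231.0, 38.0]] scene [[165.0, 174.0], [111.0, 252.0], [243.0, 294.0], [286.0, 207.0]]
rect [503.67005174 -56.67064738] [(np.float64(106.7), np.float64(32.6)), (np.float64(104.8), np.float64(-57.2)), (np.float64(107.2), np.float64(-147.7)), (np.float64(104.2), np.float64(122.5))]
```

>>> send_rows --targets '[[[-0.1, -0.1, 0.5, 0, 0, 0, 5], [-0.1, -0.1, 1.5, 0, 0, 0, 5], [-0.1, -0.1, 3, 0, 0, 0, 5], [-0.1, -0.1, 4.5, 0, 0, 0, 5], [-0.1, -0.1, 5.5, 0, 0, 0, 5], [-0.1, -0.1, 6.2, 0, 0, 0, 5], [-0.1, -0.1, 6.5, 0, 0, 0, 5], [-0.1, -0.1, 6.5, 0, 0, 0, 5]]]'

```text
t: 7.12
tcp_pos: [503.0, -57.8, 91.8]
eef_rot: [-0.001, 0.151, 0.989, -0.0]
wrist_force: [-0.1, 0.2, -3.9]
opening: 0.681
gripper_force: 50.1
```

>>> send_rows --targets '[[[0, 0, 0.2, 0, 0, 0, 5], [0, 0, 0.4, 0, 0, 0, 5], [0, 0, 0.6, 0, 0, 0, 5], [0, 0, 0.8, 0, 0, 0, 5], [0, 0, 1, 0, 0, 0, 5], [0, 0, 1.1, 0, 0, 0, 5], [0, 0, 1.2, 0, 0, 0, 5], [0, 0, 1.2, 0, 0, 0, 5]]]'

```text
t: 7.78
tcp_pos: [503.9, -57.5, 80.6]
eef_rot: [0.001, 0.151, 0.989, 0.0]
wrist_force: [1.0, 1.7, -4.0]
opening: 0.684
gripper_force: 50.1
```

Run:
```python
from h import *;from rig import *
s=sense();print(s["t"],s["tcp_pos"],s["wrist_force"],s["moment"],yaw(s),togo(s,[503.6,-56.6,66]))
```

```text
7.7833 [503.88465808 -57.52786122  80.59644393] [ 1.00558208  1.69460567 -4.02987647] [ 0.3220376  -0.63598935  0.0559429 ] 162.64076071390687 [0.0565237  0.07916503 1.45962985]
```

>>> send_rows --targets '[[[0, 0.05, 0.2, 0, 0, 0, 5], [0, 0.05, 0.4, 0, 0, 0, 5], [0, 0.05, 0.6, 0, 0, 0, 5], [0, 0.05, 0.8, 0, 0, 0, 5], [0, 0.05, 1, 0, 0, 0, 5], [0, 0.05, 1.2, 0, 0, 0, 5], [0, 0.05, 1.3, 0, 0, 0, 5], [0, 0.05, 1.3, 0, 0, 0, 5]]]'

```text
t: 8.45
tcp_pos: [503.7, -57.2, 67.4]
eef_rot: [0.0, 0.151, 0.989, 0.0]
wrist_force: [1.9, 0.9, -5.0]
opening: 0.683
gripper_force: 50.2
```

>>> send_rows --targets '[[[0, 0, 0.05, 0, 0, 0, 5], [0, 0, 0.1, 0, 0, 0, 5], [0, 0, 0.15, 0, 0, 0, 5], [0, 0, 0.2, 0, 0, 0, 5], [0, 0, 0.2, 0, 0, 0, 5], [0, 0, 0.2, 0, 0, 0, 5], [0, 0, 0.2, 0, 0, 0, 5], [0, 0, 0.2, 0, 0, 0, 5]]]'

```text
t: 9.12
tcp_pos: [504.3, -57.3, 66.4]
eef_rot: [0.001, 0.151, 0.989, 0.0]
wrist_force: [2.4, 0.8, 4.9]
opening: 0.676
gripper_force: 53.3
```

Run:
```python
from h import *;from rig import *
s=sense();print(s["t"],s["tcp_pos"],s["wrist_force"],s["moment"],yaw(s),togo(s,[503.6,-56.6,66]))
```

```text
9.1167 [504.25624171 -57.27906331  66.40359854] [2.36130962 0.83590514 4.88790289] [ 0.18238685 -0.52956048  0.00625611] 162.65963111770048 [0.08295464 0.04524457 0.04022656]
```

>>> send_rows --targets '[[[0, 0, 0, 0, 0, 0, 5], [0, 0, 0, 0, 0, -0.06, 5], [0, 0, -0.03, 0, 0, -0.14, 5], [0, 0, -0.05, 0, 0, -0.22, 5], [0, 0, -0.07, 0, 0, -0.3, 5], [0, 0, -0.09, 0, 0, -0.38, 5], [0, 0, -0.11, 0, 0, -0.46, 5], [0, 0, -0.13, 0, 0, -0.54, 5]]]' --squeeze 60

```text
t: 9.78
tcp_pos: [504.4, -58.0, 67.6]
eef_rot: [0.001, -0.119, 0.993, -0.0]
wrist_force: [3.6, -3.0, 5.2]
opening: 0.679
gripper_force: 60.0
```

Run:
```python
from h import *;from rig import *
s=sense();print(s["t"],s["tcp_pos"],s["wrist_force"],s["moment"],yaw(s),s["gripper_force"],np.radians(yaw(s)-162.66+360*(yaw(s)<0)))
f=grab_frame("wrist");im=f["frame"];h=cv2.cvtColor(im,cv2.COLOR_RGB2HSV)
d=np.zeros(h.shape[:2],np.uint8);d[200:250,262:375]=255
m=cv2.inRange(h,(0,0,110),(180,90,255))&d
n,l,st,c=cv2.connectedComponentsWithStats(m);print([(st[i].tolist(),c[i].round(1).tolist()) for i in range(1,n) if st[i][4]>25])
```

```text
9.7833 [504.35410277 -57.99100062  67.58877155] [ 3.55374289 -3.02175609  5.16906056] [-0.98613503 -1.03164931 -0.34185936] -166.2871474758959 59.99911043069005 0.5419745186818481
[([262, 200, 18, 30, 262], [268.5, 213.6]), ([333, 200, 42, 29, 591], [361.6, 209.8]), ([270, 232, 23, 18, 190], [280.6, 241.5])]
```

>>> send_rows --targets '[[[0, 0, -0.02, 0, 0, -0.08, 5], [0, 0, -0.04, 0, 0, -0.16, 5], [0, 0, -0.06, 0, 0, -0.24, 5], [0, 0, -0.09, 0, 0, -0.32, 5], [0, 0, -0.11, 0, 0, -0.4, 5], [0, 0, -0.13, 0, 0, -0.48, 5], [0, 0, -0.16, 0, 0, -0.56, 5], [0, 0, -0.16, 0, 0, -0.56, 5]]]'

```text
t: 10.5
tcp_pos: [503.9, -57.6, 68.7]
eef_rot: [0.0, -0.388, 0.922, -0.0]
wrist_force: [2.9, -1.1, 2.4]
opening: 0.683
gripper_force: 60.0
```

Run:
```python
from h import *;from rig import *
s=sense();print(s["t"],s["tcp_pos"],s["wrist_force"],s["moment"],yaw(s),np.radians(yaw(s)-162.66+360*(yaw(s)<0)))
```

```text
10.5 [503.87379555 -57.5683164   68.69484156] [ 2.86478237 -1.1305791   2.38474725] [-0.26199005 -0.87978745  0.00822996] -134.3588922499469 1.099227696791744
```

>>> send_rows --targets '[[[0, 0, -0.01, 0, 0, -0.03, 5], [0, 0, -0.02, 0, 0, -0.06, 5], [0, 0, -0.03, 0, 0, -0.09, 5], [0, 0, -0.04, 0, 0, -0.12, 5], [0, 0, -0.05, 0, 0, -0.14, 5], [0, 0, -0.05, 0, 0, -0.15, 5], [0, 0, -0.05, 0, 0, -0.15, 5], [0, 0, -0.05, 0, 0, -0.15, 5]]]'

```text
t: 11.17
tcp_pos: [503.6, -57.3, 69.0]
eef_rot: [0.0, -0.455, 0.89, -0.0]
wrist_force: [3.4, -1.9, 2.2]
opening: 0.68
gripper_force: 60.0
```

Run:
```python
from h import *;from rig import *
s=sense();print(s["t"],s["tcp_pos"],s["wrist_force"],s["moment"],yaw(s),np.radians(yaw(s)-162.66+360*(yaw(s)<0)))
```

```text
11.1667 [503.57143797 -57.31410871  68.98826757] [ 3.35701905 -1.89672602  2.23221373] [-0.48571175 -0.98100124 -0.06094018] -125.8225838991124 1.2482143834792938
```

>>> send_rows --targets '[[[0, 0, -0.05, 0, 0, 0, 5], [0, 0, -0.1, 0, 0, 0, 5], [0, 0, -0.15, 0, 0, 0, 5], [0, 0, -0.2, 0, 0, 0, 5], [0, 0, -0.3, 0, 0, 0, 5], [0, 0, -0.4, 0, 0, 0, 5], [0, 0, -0.5, 0, 0, 0, 5], [0, 0, -0.5, 0, 0, 0, 5]]]'

```text
t: 11.83
tcp_pos: [503.0, -57.3, 73.9]
eef_rot: [-0.0, -0.456, 0.89, 0.0]
wrist_force: [2.2, 0.4, -1.2]
opening: 0.677
gripper_force: 60.0
```

Run:
```python
from h import *;from rig import *
for i in range(2):
    s=sense();print(s["t"],s["tcp_pos"],s["wrist_force"],s["moment"],yaw(s));f=grab_frame("scene")
```

```text
11.8333 [502.96514167 -57.27774982  73.9382643 ] [ 2.18586549  0.39335644 -1.16106394] [-0.0358698  -0.28385563  0.00675311] -125.7575371650592
11.8833 [503.03058563 -57.28302977  73.87540065] [ 0.82125712  0.38289569 -0.50641669] [-0.00647347 -0.31959899 -0.0353575 ] -125.75838759844586
```

>>> send_rows --targets '[[[0, 0, -0.3, 0, 0, 0, 5], [0, 0, -0.7, 0, 0, 0, 5], [0, 0, -1.2, 0, 0, 0, 5], [0, 0, -1.8, 0, 0, 0, 5], [0, 0, -2.4, 0, 0, 0, 5], [0, 0, -2.9, 0, 0, 0, 5], [0, 0, -3.2, 0, 0, 0, 5], [0, 0, -3.3, 0, 0, 0, 5]]]'

```text
t: 12.6
tcp_pos: [503.8, -57.2, 107.9]
eef_rot: [0.001, -0.456, 0.89, -0.0]
wrist_force: [-0.3, 0.9, -0.2]
opening: 0.68
gripper_force: 60.0
```

>>> send_rows --targets '[[[0, 0, 0, 0, 0, 0, 5], [0, 0, 0, 0, 0, 0, 5], [0, 0, 0, 0, 0, 0, 5], [0, 0, 0, 0, 0, 0, 5], [0, 0, 0, 0, 0, 0, 5], [0, 0, 0, 0, 0, 0, 5], [0, 0, 0, 0, 0, 0, 5], [0, 0, 0, 0, 0, 0, 5]]]'

```text
t: 13.27
tcp_pos: [503.4, -57.2, 106.9]
eef_rot: [-0.0, -0.456, 0.89, 0.0]
wrist_force: [-0.4, -0.0, -0.8]
opening: 0.678
gripper_force: 60.0
```

Run:
```python
from h import *;from rig import *
s=sense();print(s["t"],s["tcp_pos"],s["wrist_force"],s["eef_rot"])
f=grab_frame("scene");a=f["frame"][180:330,260:460];w=grab_frame("wrist")["frame"][150:300,220:420]
cv2.imwrite("pics/c6.png",np.hstack([cv2.resize(x,(400,300),interpolation=cv2.INTER_CUBIC) for x in(a,w)])[:,:,::-1])
```

```text
13.2667 [503.40837091 -57.22185487 106.8580211 ] [-0.39150298 -0.0239867  -0.76398824] [-9.79710360e-05 -4.55928183e-01  8.90016563e-01  2.70486991e-05]
```

View pics/c6.png

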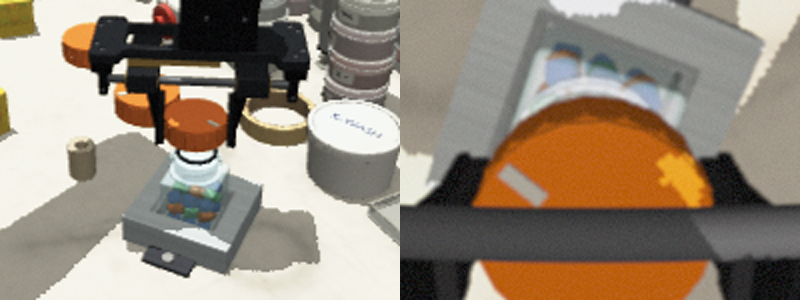

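The scene crop shows the open jar seated in the pocket at (195,190) and the cap held level above its mouth at (195,120). The prop and the tape are where they stood. The dash hasn't moved in the grip, at (522,185) in the wrist half, so the cap did not slip.

```bash
python3 -c "from rig import *;print(close_job())"
```

```text
the job is handed in; nothing more can be done
None
```

The jar is down in the holder's pocket, and its cap, unscrewed by about 1.25 rad (72°), is held level about 2 cm above the mouth; the job was handed in at about 13 s, with no verdict returned.

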